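# Lay the rolling guide bar flush along the pastry slab's lip

## Task

Take the aluminium guide bar, which stands on edge in the wooden rack, and first lay it down on its broad side on the bare crate top and let go of it. Then take it again across its width and put it on the marble slab (it may touch the slab and its lip only while lying flat, so that its edges do not chip the marble), and slide it up to the slab's raised wooden lip, wherever that is clamped, pressing it gently home for a moment so that it lies flush along the lip, centred on the lip's length. Leave it lying there and leave the jar, the tumbler, the tongs and the rolling pin where they are.

Things in the scene. Friction and masses are not known exactly. Their poses are not given: they have to be found in the camera images.
- bar_center (a point): centre of the loose plain aluminium guide bar, a rectangular bar 220 mm long, 40 mm wide and 10 mm thick, about 0.24 kg. Its y axis runs along the length, x through the 10 mm thickness, z along the 40 mm width. At the start it stands on its long narrow edge in the rack (z axis up) with its length along the rack's y axis; lying flat, its x axis is vertical (up or down).
- bar: the same bar; the origin lies in the middle of the long narrow face that is underneath at the start, 20 mm from the bar's centre along z; axes as for bar_center. Lying flat, it slides under a push of 1 to 5 N.
- rack: dark wooden rack, fixed; origin at the centre of its underside, z up. Base board 80 (x) by 200 (y) by 8 mm thick; the bar stands on it. Four blocks 20 by 22 mm, tops 34 mm above the crate top, in pairs at y = +-80 mm, leave a 14 mm slot along y at x = 0; the bar's middle is free between the pairs. The crate top on its -x side (the robot's) is clear to 150 mm from the rack's origin.
- slab: marble pastry slab, fixed, 180 (x) by 240 (y) mm, top 20 mm above the crate top; origin at the centre of its underside, z up. Its wooden lip, 20 mm thick, 240 mm long (y), 25 mm above the marble, is clamped rigidly parallel to y on the far (+x) part, centred in y. How far in differs each time and is NOT reported: its robot-side face lies anywhere from x = +40 to +70 mm. See or feel it.
- jar: bystander: small glass jar with twist cap, 48 mm diameter, 75 mm tall; origin at the centre of its underside.
- tumbler: bystander: steel tumbler, 60 mm diameter, 90 mm tall; origin at the centre of its underside.
- tongs: bystander: flat steel chimta tongs 320 mm long, lying; origin in the middle, underneath.
- pin: bystander: wooden rolling pin 300 mm long, 40 mm diameter, on two small feet; origin in the middle, underneath.
Not all that is in view belongs to the job. Of the things that look like the bar, the smallest one is meant.

How it is judged:
On the way, in this order (a step that is already met when the one before it is completed fails the run):
1. the bar lies on its broad side on the bare crate top, at rest, let go of (angle between the x axis of bar and the z axis of slab, either way round below 0.1 rad and height (world z) of bar_center below 0.012 m and contact force between the fingers and bar below 0.1 N and linear speed of bar below 0.02 m/s), for 0.2 s.
2. the bar, held in the fingers again, is lifted lying flat, above the height of the slab (angle between the x axis of bar and the z axis of slab, either way round below 0.3 rad and height (world z) of bar_center above 0.033 m and contact force between the fingers and bar above 1 N), for 0.1 s.
3. the bar, flat on the marble and along the lip, is pressed against the lip with more than 1.5 N (angle between the x axis of bar and the z axis of slab, either way round below 0.05 rad and height (world z) of bar_center below 0.029 m and x of bar_center in the frame of lip above 0.046 m and contact force between bar and lip above 1.5 N), for 0.1 s.
At the end, for the whole second after the job is handed in: the bar lies flat on the marble (within 0.04 rad), at rest and let go of, its long side against the lip: gap at the bar's middle under 2 mm, direction within 0.015 rad of the lip's, and its middle within 15 mm of the middle of the lip's length (angle between the x axis of bar and the z axis of slab, either way round below 0.04 rad and angle between the y axis of bar and the y axis of slab, either way round below 0.015 rad and x of bar_center in the frame of lip between 0.048 and 0.052 m and y of bar_center in the frame of slab between -0.015 and 0.015 m and z of bar_center in the frame of slab between 0.022 and 0.028 m and linear speed of bar below 0.01 m/s and contact force between the fingers and bar below 0.1 N); the robot touches nothing.
It fails at once if the bar touches the slab or its lip while tilted more than 0.3 rad from flat (contact force between bar and slab above 0.3 N and angle between the x axis of bar and the z axis of slab, either way round above 0.3 rad).
It fails at once if the bar is pressed against the lip with more than 30 N (contact force between bar and lip above 30 N).
It fails at once if a bystander (jar, tumbler, tongs or rolling pin) is moved more than 25 mm (distance of any of jar, tumbler, tongs, pin from where it was at the start of the episode above 0.025 m).
It also fails if it takes over 72 s, if anything falls off the work surface, if the arm or the gripper's body presses on something with over 40 N, if the wrist force passes 120 N, or if a joint passes its speed limit or range.

## Robot

A 6-joint arm with a two-finger parallel gripper is mounted at the origin on the work surface. World frame = base frame: x ahead of the robot, y to its left, z up, the work surface at z = 0. Lengths are in m, angles in rad, forces in N, time in s.
With the tool pointing down it reaches from about 0.35 to 0.975 m from the base axis. Payload 7.1 kg.
Tool frame: the origin (TCP) lies where the fingers leave the gripper's body, on its centre line; the fingertips stand 80 mm ahead of it and the grasp point (between the pads) lies 61 mm ahead of it; z points along the fingers, y is the line along which they close (so a half turn about z gives the same grasp; the last joint's range is limited). The gripper opens to 88 mm and grips with 3 to 60 N. Pads are 20 mm wide; open, the fingers measure 115 mm over their backs; the gripper's body (75 mm by 178 mm) begins 61 mm behind the grasp point.
Start: joints at [-1.263, 0.423, 1.63, -0, 1.089, -0.019], TCP at [0.201, -0.592, 0.303] pointing down, gripper open.
Joint ranges: [-3, 3], [-0.9, 2.11], [0.09, 2.58], [-1.31, 4.45], [0.11, 2.69], [-2.54, 2.54]. Speed limits (rad/s): [2.39, 2.39, 3.01, 3.14, 3.14, 3.14].

## Interface

Orientations are given as a rotation vector (axis times angle).
In Python, from bench import get_state, cams, robot gives the robot as it stands.
- The arm moves only by the tool step_arm, never from a script. Its argument "increments" is a list of rows, each an object with "translation": the shift along the tool's x, y, z in cm, a list of three; "twist": the turn, a rotation vector about the tool's x, y, z in degrees, a list of three; "fingers": the finger opening in cm, from 0 to 8.78. A call has 1 to 10 rows; each row shifts and turns the commanded pose from where the row before left it, along the tool's axes as they then stand; what a row does not reach is not made up. A row lasts 1/10 s, in which the tool goes at most 50 mm and 8.59 degrees, less where a joint would pass 70% of its speed; a pose out of reach is approached as far as the arm can. A call with a gripper value outside its range is refused whole. The fingers move at their own pace and stop on an object; "newtons" is the grip in N (left out, the last holds). Time passes only in rows, so rows that do not move let the fingers close. It gives the time, the measured TCP pose, the force, the opening and the grip force at its end, in the units of the state.
- get_state(): the state, without advancing time (a new reading comes with each control period).
- cams.read_camera(name): name is "scene" or "side" or "wrist"; returns the picture (480x640x3 uint8, red, green, blue); there is no depth.
- cams.calibration(name): a dict with "camera_matrix" (3x3 intrinsics, pixels), "R" (3x3) and "t" (3): a world point X has camera coordinates R X + t. Camera axes: x right, y down, z forward; pixel columns grow to the right and rows downward; lengths in m; the calibration is good to about 2 mm. The wrist camera is an equidistant fisheye: a pixel r from the principal point sees the ray r / f radians off the axis. A picture is of the moment at which its call begins: read the wrist's pose just before it. calibration takes no time and is no camera call; for the wrist camera it gives the pose at the moment of the call.
- robot.close_job(): hands the job in; it is judged then, once.
The state is a dict: "time_s": time; "joint_positions": joint angles; "dq": joint speeds; "effort": joint torques, N m; "position": TCP position; "ee_rot": TCP orientation; "ft_force": force on the tool from outside, world axes, zero at the start; "moment": the same for the moment, N m; "grip_width": finger opening in m; "finger_force": force on a finger pad.
Only numpy, scipy, OpenCV 4.12 (cv2) and the standard library are available. Lean on these libraries where they do the work, as an engineer would, in place of code of your own. Each camera call takes 0.05 s, during which the arm holds its last target. There are 200 camera calls.

## Working session

There is one attempt and no reset: what is moved stays moved. The work goes in short steps, Python scripts to look and compute and a tool call to move; the robot and the scene stay as the last step left them, time stands still between calls to the robot, and variables do not carry over. Pictures are saved under pics/ and viewed, at most 10 in all, crops included, and the job is handed in when it is done.

Besides the shell and the picture viewer there is one more tool, called by a JSON object that holds its "api" and its "payload". step_arm: Moves the arm, as the interface text tells. Its arguments: {"type":"object","properties":{"increments":{"type":"array"},"newtons":{"type":"number"}},"required":["increments"]}

```bash
mkdir -p pics; cat > h.py <<'E'
import numpy as np, cv2
from scipy.spatial.transform import Rotation as Ro
from bench import get_state, cams, robot
def save(n,f):
    c=cams.calibration(n); im=cams.read_camera(n); cv2.imwrite('pics/'+f,im[:,:,::-1]); np.savez('pics/'+f+'.npz',**{k:np.array(c[k]) for k in('camera_matrix','R','t')}); return im
def back(f,uv,z,fish=False):
    c=np.load('pics/'+f+'.npz'); K,R,t=c['camera_matrix'],c['R'],c['t']; uv=np.atleast_2d(uv).astype(float)
    p=np.c_[(uv[:,0]-K[0,2])/K[0,0],(uv[:,1]-K[1,2])/K[1,1],np.ones(len(uv))]
    if fish:
        r=np.hypot(p[:,0],p[:,1]); s=np.sin(r)/np.maximum(r,1e-9); p=np.c_[p[:,0]*s,p[:,1]*s,np.cos(r)]
    d=p@R; o=-R.T@t
    return o+d*((np.broadcast_to(z,len(uv))-o[2])/d[:,2])[:,None]
E
python3 - <<'E'
from h import *
s=get_state(); print(s)
a=save('scene','s0.png'); b=save('side','d0.png')
for n in('scene','side'):
    c=cams.calibration(n); print(n,-np.array(c['R']).T@c['t'])
E
```

```text
{'time_s': 0.0, 'joint_positions': array([-1.26300202e+00,  4.23826361e-01,  1.63068831e+00, -4.01329234e-05,
        1.08860640e+00, -1.89604434e-02]), 'dq': array([ 0.00147237, -0.00104537, -0.00018324,  0.00031908,  0.00036387,
        0.00133883]), 'effort': array([-1.63138749e-03, -5.44625795e+01, -2.73666519e+01,  6.42424542e-02,
        2.28151213e-02, -1.37766674e-04]), 'position': array([ 0.20051456, -0.59150034,  0.30191132]), 'ee_rot': array([-3.09826578e+00, -5.10768536e-01,  4.00572850e-04]), 'ft_force': array([-0.33779189, -0.37596271, -0.30214657]), 'moment': array([ 0.01889045, -0.04431576, -0.05219805]), 'finger_force': 0.0, 'grip_width': 0.08783085318365427}
scene [ 1.15750936 -0.78582251  0.74758319]
side [0.23946471 1.27922731 0.99180013]
```

View pics/s0.png

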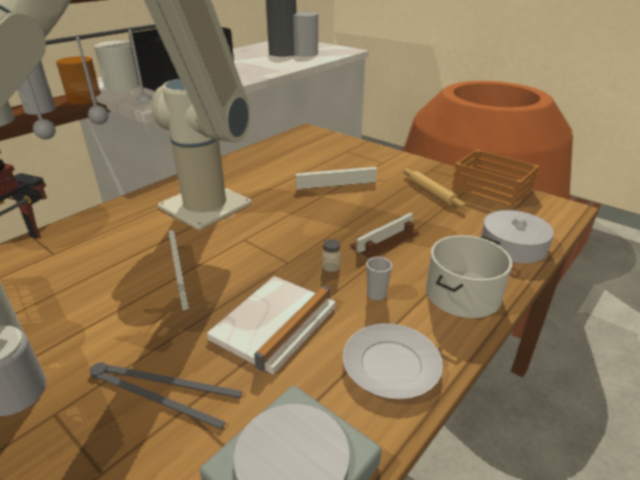

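View pics/d0.png

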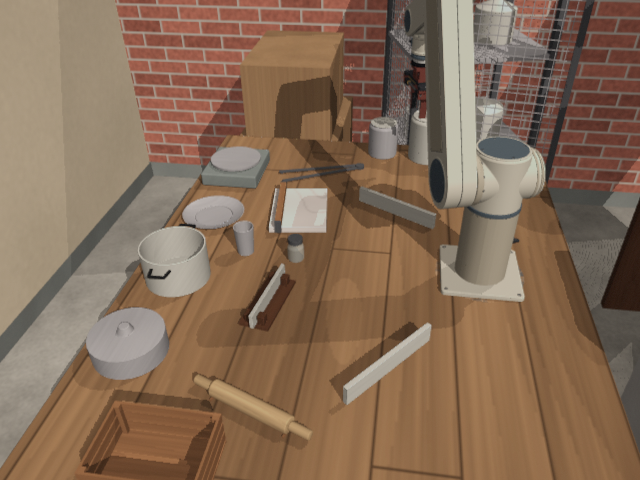

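Candidates for the bar are: the one in the dark rack (scene 385,233; side 267,295), a loose bar at scene (337,178) / side (390,362), and a loose bar at scene (178,268) / side (397,207). The one in the rack is the smallest, so I choose that. The jar is at scene (331,256), the tumbler at (378,279), the slab at (272,322) with its brown lip, the tongs at (165,390) and the pin at (433,190). One close crop to check the choice.

```bash
python3 - <<'E'
from h import *
a=cv2.imread('pics/s0.png');b=cv2.imread('pics/d0.png')
A=cv2.resize(a[200:375,200:425],None,fx=3.5,fy=3.4,interpolation=3)[:595,:788]
B=cv2.resize(b[170:340,225:345],(400,567),interpolation=3)
B1=cv2.resize(b[255:335,235:305],(400,457),interpolation=3); A1=cv2.resize(a[205:265,345:425],(400,300),interpolation=3)
o=np.zeros((600,800,3),np.uint8); o[:567,:400]=B; o[:300,400:]=A1; o[300:600,400:]=cv2.resize(a[270:375,200:340],(400,300),interpolation=3)
cv2.imwrite('pics/c0.png',o)
E
```

```text
(no output)
```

View pics/c0.png

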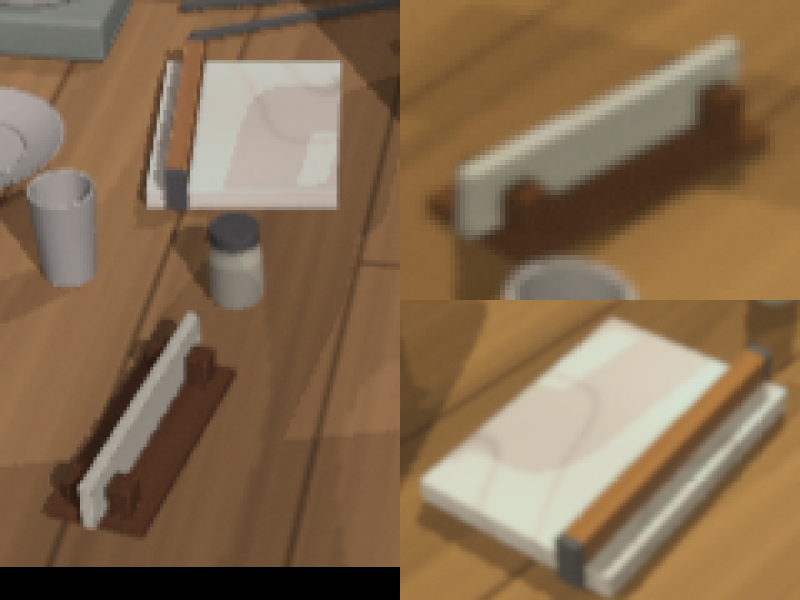

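The crop confirms a light bar on edge in the dark rack (crop ends at (90,487) and (194,318)). The slab is clear apart from its lip on the far side.

```bash
python3 - <<'E'
from h import *
np.set_printoptions(precision=4,suppress=True)
S=lambda p:[(225+x/3.333,170+y/3.335) for x,y in p]
A=lambda p:[(345+(x-400)/5,205+y/5) for x,y in p]
L=lambda p:[(200+(x-400)/2.857,270+(y-300)/2.857) for x,y in p]
for nm,P in(('bar side',back('d0.png',S([(90,487),(194,318)]),.048)),('bar scene',back('s0.png',A([(465,168),(735,43)]),.048))):
    d=P[1]-P[0]; print(nm,P[:,:2].tolist(),P.mean(0),np.linalg.norm(d),np.degrees(np.arctan2(d[1],d[0])))
p=back('d0.png',S([(340,62),(338,190),(148,192),(165,62)]),.02);q=back('s0.png',L([(425,483),(615,320),(785,388),(600,580)]),.02)
print(p,p.mean(0));print(q,q.mean(0))
for P in(p,q):
    print(np.linalg.norm(np.diff(P,axis=0),axis=1), np.degrees(np.arctan2(P[1,1]-P[0,1],P[1,0]-P[0,0])))
print('lip top robot edge', back('s0.png',L([(560,537),(750,352)]),.045), back('d0.png',S([(187,170),(203,40)]),.045))
print('jar,tumbler',back('d0.png',S([(235,228),(62,190)]),[.075,.09]),back('s0.png',[(331,243),(379,263)],[.075,.09]))
print('tongs',back('s0.png',[(97,370),(240,394),(222,425)],.01))
E
```

```text
bar side [[0.5737441893299314, 0.3127546642441452], [0.5395137612869079, 0.10469962831279278]] [0.5566 0.2087 0.048 ] 0.21085212870731224 -99.34293534104638
bar scene [[0.5429409503259784, 0.09968616330721392], [0.5834464014676793, 0.310707701907864]] [0.5632 0.2052 0.048 ] 0.21487387306412656 79.13427250039105
[[ 0.4874 -0.3712  0.02  ]
 [ 0.4553 -0.1377  0.02  ]
 [ 0.6304 -0.1109  0.02  ]
 [ 0.6673 -0.3476  0.02  ]] [ 0.5601 -0.2418  0.02  ]
[[ 0.4981 -0.3763  0.02  ]
 [ 0.4657 -0.141   0.02  ]
 [ 0.6357 -0.115   0.02  ]
 [ 0.6655 -0.3568  0.02  ]] [ 0.5662 -0.2473  0.02  ]
[0.2357 0.1771 0.2396] 97.83226556077535
[0.2375 0.172  0.2437] 97.84822264117017
lip top robot edge [[ 0.6338 -0.3625  0.045 ]
 [ 0.6037 -0.1216  0.045 ]] [[ 0.5928 -0.1152  0.045 ]
 [ 0.6273 -0.3547  0.045 ]]
jar,tumbler [[ 0.522   0.0114  0.075 ]
 [ 0.677  -0.0039  0.09  ]] [[ 0.5264  0.004   0.075 ]
 [ 0.68   -0.0062  0.09  ]]
tongs [[ 0.3988 -0.5811  0.01  ]
 [ 0.6609 -0.433   0.01  ]
 [ 0.6873 -0.499   0.01  ]]
```

```bash
cat >> h.py <<'E'
def go(p,ang):
    "tool-axes shift (cm, before any turn) to TCP p; then tool-axes turn (deg) to point down with tool x at world angle ang"
    s=get_state(); R=Ro.from_rotvec(s['ee_rot']); a=np.radians(ang)
    T=Ro.from_matrix(np.array([[np.cos(a),np.sin(a),0],[np.sin(a),-np.cos(a),0],[0,0,-1]]))
    print('t',round(s['time_s'],2),'shift cm',(R.inv().apply(np.array(p)-s['position'])*100).round(2),'turn deg',np.degrees((R.inv()*T).as_rotvec()).round(2),'after turn',(T.inv().apply(np.array(p)-s['position'])*100).round(2))
E
python3 -c "
from h import *
go([.56,.207,.25],79.8)"
```

```text
t 0.1 shift cm [ 59.68 -64.08   5.29] turn deg [-7.000e-02 -4.000e-02 -6.107e+01] after turn [84.96 21.24  5.2 ]
```

{"api": "step_arm", "payload": {"increments": [{"translation": [3.3,-3.6,0.2],"twist": [0,0,0],"fingers": 8.7},{"translation": [3.3,-3.6,0.2],"twist": [0,0,0],"fingers": 8.7},{"translation": [3.3,-3.6,0.2],"twist": [0,0,0],"fingers": 8.7},{"translation": [3.3,-3.6,0.2],"twist": [0,0,0],"fingers": 8.7},{"translation": [3.3,-3.6,0.2],"twist": [0,0,0],"fingers": 8.7},{"translation": [3.3,-3.6,0.2],"twist": [0,0,0],"fingers": 8.7},{"translation": [3.3,-3.6,0.2],"twist": [0,0,0],"fingers": 8.7},{"translation": [3.3,-3.6,0.2],"twist": [0,0,0],"fingers": 8.7},{"translation": [3.3,-3.6,0.2],"twist": [0,0,0],"fingers": 8.7},{"translation": [3.3,-3.6,0.2],"twist": [0,0,0],"fingers": 8.7}]}}

```text
time_s: 1.1
position: [0.3979, -0.1431, 0.2827]
ee_rot: [3.1, 0.511, 0.0]
ft_force: [0.1, -0.7, -0.7]
grip_width: 0.0871
finger_force: 0.0
```

{"api": "step_arm", "payload": {"increments": [{"translation": [3.3,-3.5,0.4],"twist": [0,0,0],"fingers": 8.7},{"translation": [3.3,-3.5,0.4],"twist": [0,0,0],"fingers": 8.7},{"translation": [3.3,-3.5,0.4],"twist": [0,0,0],"fingers": 8.7},{"translation": [3.3,-3.5,0.4],"twist": [0,0,0],"fingers": 8.7},{"translation": [3.3,-3.5,0.4],"twist": [0,0,0],"fingers": 8.7},{"translation": [3.3,-3.5,0.4],"twist": [0,0,0],"fingers": 8.7},{"translation": [3.3,-3.5,0.4],"twist": [0,0,0],"fingers": 8.7},{"translation": [3,-3.5,0.4],"twist": [0,0,0],"fingers": 8.7}]}}

```text
time_s: 1.9
position: [0.5554, 0.2061, 0.2502]
ee_rot: [3.1, 0.512, -0.0]
ft_force: [0.8, -0.2, 0.7]
grip_width: 0.0868
finger_force: 0.0
```

{"api": "step_arm", "payload": {"increments": [{"translation": [0,0,0],"twist": [0,0,-7.6],"fingers": 8.7},{"translation": [0,0,0],"twist": [0,0,-7.6],"fingers": 8.7},{"translation": [0,0,0],"twist": [0,0,-7.6],"fingers": 8.7},{"translation": [0,0,0],"twist": [0,0,-7.6],"fingers": 8.7},{"translation": [0,0,0],"twist": [0,0,-7.6],"fingers": 8.7},{"translation": [0,0,0],"twist": [0,0,-7.6],"fingers": 8.7},{"translation": [0,0,0],"twist": [0,0,-7.6],"fingers": 8.7},{"translation": [0,0,0],"twist": [0,0,-7.6],"fingers": 8.7},{"translation": [0,0,0],"twist": [0,0,0],"fingers": 8.7}]}}

```text
time_s: 2.8
position: [0.5547, 0.2039, 0.2503]
ee_rot: [-2.414, -2.011, 0.001]
ft_force: [-0.6, 0.6, 0.5]
grip_width: 0.087
finger_force: 0.0
```

```bash
python3 -c "
from h import *
go([.56,.207,.25],79.8)
save('wrist','w1.png')
c=np.load('pics/w1.png.npz');print(c['camera_matrix'],-c['R'].T@c['t'],c['R'])"
```

```text
t 2.8 shift cm [0.4  0.47 0.03] turn deg [-0.04  0.02 -0.21] after turn [0.4  0.47 0.03]
[[371.64829954   0.         314.832173  ]
 [  0.         371.64829954 237.56163662]
 [  0.           0.           1.        ]] [0.56821897 0.28279675 0.33157125] [[ 9.83534512e-01 -1.80719900e-01 -4.25322585e-04]
 [-1.72660850e-01 -9.40364421e-01  2.93092112e-01]
 [-5.33675353e-02 -2.88192771e-01 -9.56084114e-01]]
```

View pics/w1.png

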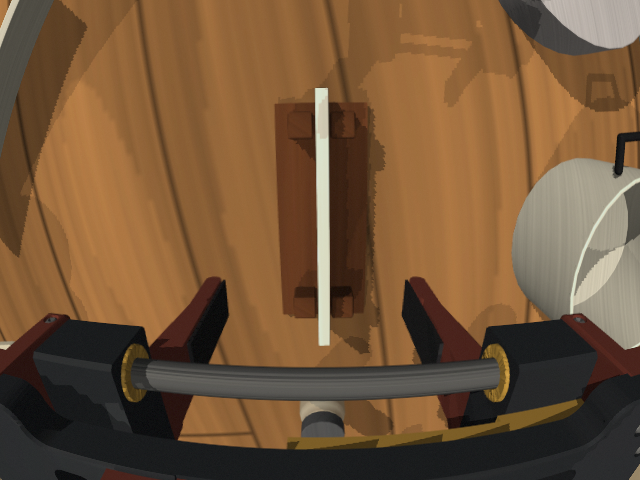

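The wrist view shows the bar on edge in the rack, with its top edge running from (321,89) to (324,345). It is roughly centred between the fingers.

```bash
python3 -c "
from h import *
P=back('w1.png',[(321.5,89),(324,345)],.048,True); d=P[0]-P[1]; m=P.mean(0); a=np.degrees(np.arctan2(d[1],d[0]))
print(P,m,np.linalg.norm(d),a)
go([m[0],m[1],.043+.061],a)"
```

```text
[[0.57825995 0.31055548 0.048     ]
 [0.5421875  0.09595217 0.048     ]] [0.56022372 0.20325382 0.048     ] 0.21761388037192214 80.45840667873772
t 2.85 shift cm [ 0.04  0.56 14.64] turn deg [-0.03  0.02 -1.09] after turn [ 0.03  0.55 14.64]
```

{"api": "step_arm", "payload": {"increments": [{"translation": [0,0.5,2],"twist": [0,0,-1.1],"fingers": 8.7},{"translation": [0,0,3.5],"twist": [0,0,0],"fingers": 8.7},{"translation": [0,0,3.5],"twist": [0,0,0],"fingers": 6},{"translation": [0,0,3],"twist": [0,0,0],"fingers": 5},{"translation": [0,0,2],"twist": [0,0,0],"fingers": 4},{"translation": [0,0,0.9],"twist": [0,0,0],"fingers": 3},{"translation": [0,0,0],"twist": [0,0,0],"fingers": 2},{"translation": [0,0,0],"twist": [0,0,0],"fingers": 0.5},{"translation": [0,0,0],"twist": [0,0,0],"fingers": 0.5},{"translation": [0,0,0],"twist": [0,0,0],"fingers": 0.5}], "newtons": 20}}

```text
time_s: 3.85
position: [0.5605, 0.2033, 0.1029]
ee_rot: [2.395, 2.031, 0.003]
ft_force: [-0.4, 0.4, 0.2]
grip_width: 0.0267
finger_force: 0.0
```

{"api": "step_arm", "payload": {"increments": [{"translation": [0,0,0],"twist": [0,0,0],"fingers": 0.5},{"translation": [0,0,0],"twist": [0,0,0],"fingers": 0.5},{"translation": [0,0,0],"twist": [0,0,0],"fingers": 0.5},{"translation": [0,0,0],"twist": [0,0,0],"fingers": 0.5}]}}

```text
time_s: 4.25
position: [0.5602, 0.2031, 0.1022]
ee_rot: [2.395, 2.032, 0.001]
ft_force: [-0.1, -0.2, 4.1]
grip_width: 0.0101
finger_force: 20.0
```

{"api": "step_arm", "payload": {"increments": [{"translation": [0,0,-1],"twist": [0,0,0],"fingers": 0.5},{"translation": [0,0,-2],"twist": [0,0,0],"fingers": 0.5},{"translation": [0,0,-2],"twist": [0,0,0],"fingers": 0.5},{"translation": [0,-2,0],"twist": [0,0,0],"fingers": 0.5},{"translation": [0,-2.5,0],"twist": [0,0,0],"fingers": 0.5},{"translation": [0,-2.5,0],"twist": [0,0,0],"fingers": 0.5},{"translation": [0,-1,1],"twist": [0,0,0],"fingers": 0.5},{"translation": [0,0,2],"twist": [0,0,0],"fingers": 0.5},{"translation": [0,0,2],"twist": [0,0,0],"fingers": 0.5},{"translation": [0,0,0],"twist": [0,0,0],"fingers": 0.5}]}}

```text
time_s: 5.25
position: [0.4793, 0.2155, 0.0999]
ee_rot: [-2.394, -2.032, 0.007]
ft_force: [-0.3, -0.4, -2.3]
grip_width: 0.0097
finger_force: 20.0
```

{"api": "step_arm", "payload": {"increments": [{"translation": [0,0,0.3],"twist": [0,0,0],"fingers": 0.5},{"translation": [0,0,0.2],"twist": [0,0,0],"fingers": 0.5},{"translation": [0,0,0],"twist": [0,0,0],"fingers": 0.5},{"translation": [0,0,0],"twist": [0,0,0],"fingers": 0.5}]}}

```text
time_s: 5.65
position: [0.4813, 0.2162, 0.0973]
ee_rot: [2.395, 2.032, 0.001]
ft_force: [0.6, -0.1, -2.6]
grip_width: 0.0098
finger_force: 20.0
```

{"api": "step_arm", "payload": {"increments": [{"translation": [0,0,0.1],"twist": [0,0,0],"fingers": 0.5},{"translation": [0,0,0.1],"twist": [0,0,0],"fingers": 0.5},{"translation": [0,0,0.1],"twist": [0,0,0],"fingers": 0.5},{"translation": [0,0,0],"twist": [0,0,0],"fingers": 0.5},{"translation": [0,0,0],"twist": [0,0,0],"fingers": 0.5}]}}

```text
time_s: 6.15
position: [0.481, 0.2161, 0.0942]
ee_rot: [2.395, 2.032, 0.0]
ft_force: [-1.7, -0.9, 5.7]
grip_width: 0.0097
finger_force: 20.0
```

{"api": "step_arm", "payload": {"increments": [{"translation": [0,0,0],"twist": [0,0,0],"fingers": 1.6},{"translation": [0,0,0],"twist": [0,0,0],"fingers": 3},{"translation": [0,0,0],"twist": [0,0,0],"fingers": 5},{"translation": [0,0,0],"twist": [0,0,0],"fingers": 8.7},{"translation": [0,0,0],"twist": [0,0,0],"fingers": 8.7},{"translation": [0,0,0],"twist": [0,0,0],"fingers": 8.7},{"translation": [0,0,-0.6],"twist": [0,0,0],"fingers": 8.7},{"translation": [0,0,-0.6],"twist": [0,0,0],"fingers": 8.7},{"translation": [0,0,0],"twist": [0,0,0],"fingers": 8.7}]}}

```text
time_s: 7.05
position: [0.4815, 0.2163, 0.1067]
ee_rot: [2.395, 2.032, 0.003]
ft_force: [0.0, -0.5, 0.1]
grip_width: 0.0769
finger_force: 0.0
```

```bash
python3 -c "
from h import *
save('wrist','w2.png')"
```

```text
(no output)
```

View pics/w2.png

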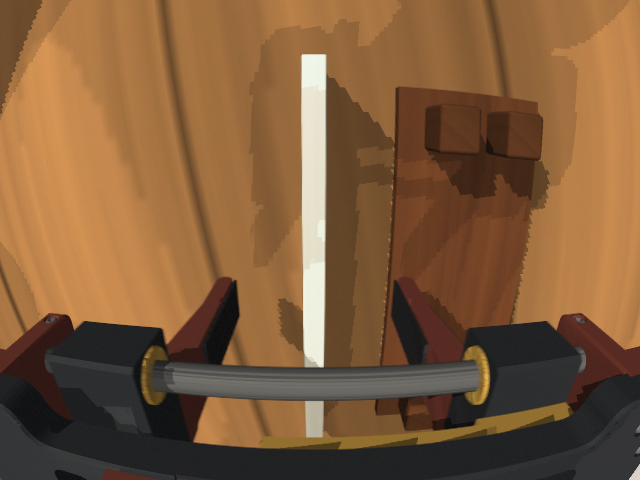

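The bar stands upright on the bare crate, with its edge from (314,55) to (315,435) between the open fingers. The rack is to its right. Next, tip it towards the robot.

{"api": "step_arm", "payload": {"increments": [{"translation": [0,-1,0],"twist": [0,0,0],"fingers": 8.7},{"translation": [0,-1,0],"twist": [0,0,0],"fingers": 8.7},{"translation": [0,-1,0],"twist": [0,0,0],"fingers": 8.7},{"translation": [0,-0.5,0],"twist": [0,0,0],"fingers": 8.7},{"translation": [0,-0.5,0],"twist": [0,0,0],"fingers": 8.7},{"translation": [0,-0.5,0],"twist": [0,0,0],"fingers": 8.7},{"translation": [0,-0.5,0],"twist": [0,0,0],"fingers": 8.7},{"translation": [0,-0.5,0],"twist": [0,0,0],"fingers": 8.7},{"translation": [0,0,0],"twist": [0,0,0],"fingers": 8.7},{"translation": [0,0,0],"twist": [0,0,0],"fingers": 8.7}]}}

```text
time_s: 8.1
position: [0.4267, 0.2251, 0.1057]
ee_rot: [2.395, 2.033, 0.0]
ft_force: [-1.1, -0.3, 0.2]
grip_width: 0.0874
finger_force: 0.0
```

{"api": "step_arm", "payload": {"increments": [{"translation": [0,1.5,-3],"twist": [0,0,0],"fingers": 8.7},{"translation": [0,1.5,-3],"twist": [0,0,0],"fingers": 8.7},{"translation": [0,0,-3],"twist": [0,0,0],"fingers": 8.7},{"translation": [0,0,0],"twist": [0,0,0],"fingers": 8.7}]}}

```text
time_s: 8.5
position: [0.4587, 0.2209, 0.1992]
ee_rot: [2.395, 2.03, 0.011]
ft_force: [-0.3, -0.3, -0.5]
grip_width: 0.0871
finger_force: 0.0
```

```bash
python3 -c "
from h import *
save('wrist','w3.png')"
```

```text
(no output)
```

View pics/w3.png

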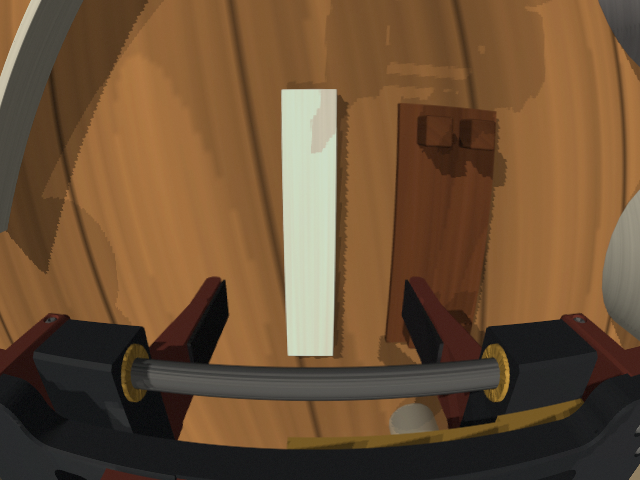

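The bar lies flat, with corners (281,89), (337,89), (333,356) and (288,356), clear of the rack.

```bash
python3 -c "
from h import *
P=back('w3.png',[(281,89),(337,89),(333,356),(288,356)],.01,True); d=P[0]+P[1]-P[2]-P[3]; m=P.mean(0); a=np.degrees(np.arctan2(d[1],d[0]))
print(P,m,np.linalg.norm(d)/2,a)
go([m[0],m[1],.083],a)"
```

```text
[[0.45288153 0.33231828 0.01      ]
 [0.49234326 0.32562855 0.01      ]
 [0.45653761 0.10931203 0.01      ]
 [0.41764601 0.1158172  0.01      ]] [0.4548521  0.22076902 0.01      ] 0.21930453638172612 80.67878395628702
t 8.55 shift cm [-0.04 -0.31 11.44] turn deg [ 0.2  -0.14 -0.08] after turn [-1.000e-02 -2.700e-01  1.144e+01]
```

{"api": "step_arm", "payload": {"increments": [{"translation": [0,-0.3,2],"twist": [0,0,0],"fingers": 8.7},{"translation": [0,0,3],"twist": [0,0,0],"fingers": 8},{"translation": [0,0,3],"twist": [0,0,0],"fingers": 7},{"translation": [0,0,2],"twist": [0,0,0],"fingers": 6.5},{"translation": [0,0,1],"twist": [0,0,0],"fingers": 6},{"translation": [0,0,0.3],"twist": [0,0,0],"fingers": 5.5},{"translation": [0,0,0],"twist": [0,0,0],"fingers": 5},{"translation": [0,0,0],"twist": [0,0,0],"fingers": 4.5}]}}

```text
time_s: 9.35
position: [0.4537, 0.2208, 0.0833]
ee_rot: [2.395, 2.032, 0.002]
ft_force: [-0.2, -1.6, 0.2]
grip_width: 0.0464
finger_force: 0.0
```

{"api": "step_arm", "payload": {"increments": [{"translation": [0,0,0],"twist": [0,0,0],"fingers": 4},{"translation": [0,0,0],"twist": [0,0,0],"fingers": 3},{"translation": [0,0,0],"twist": [0,0,0],"fingers": 3},{"translation": [0,0,0],"twist": [0,0,0],"fingers": 3},{"translation": [0,0,0],"twist": [0,0,0],"fingers": 3}], "newtons": 25}}

```text
time_s: 9.85
position: [0.454, 0.2209, 0.0835]
ee_rot: [2.395, 2.032, 0.003]
ft_force: [1.7, -0.1, 7.7]
grip_width: 0.0397
finger_force: 25.0
```

{"api": "step_arm", "payload": {"increments": [{"translation": [0,0,-0.5],"twist": [0,0,0],"fingers": 3},{"translation": [0,0,-1.5],"twist": [0,0,0],"fingers": 3},{"translation": [0,0,-2.5],"twist": [0,0,0],"fingers": 3},{"translation": [0,0,-3],"twist": [0,0,0],"fingers": 3},{"translation": [0,0,-3],"twist": [0,0,0],"fingers": 3},{"translation": [0,0,-2],"twist": [0,0,0],"fingers": 3},{"translation": [0,0,-1.5],"twist": [0,0,0],"fingers": 3},{"translation": [0,0,0],"twist": [0,0,-5.7],"fingers": 3},{"translation": [0,0,0],"twist": [0,0,-5.7],"fingers": 3},{"translation": [0,0,0],"twist": [0,0,-5.7],"fingers": 3}]}}

```text
time_s: 10.85
position: [0.4526, 0.2204, 0.2228]
ee_rot: [-2.062, -2.37, 0.001]
ft_force: [0.4, 0.1, -2.1]
grip_width: 0.0401
finger_force: 25.0
```

```bash
python3 -c "
from h import *
print(get_state()['position'],get_state()['grip_width'],get_state()['finger_force'])
go([.55,-.245,.21],97.8)"
```

```text
[0.45263623 0.2203951  0.22280971] 0.04005282122664724 24.997732043266296
t 10.85 shift cm [-47.44   3.2    1.29] turn deg [-0.05  0.01  0.16] after turn [-47.43   3.33   1.28]
```

{"api": "step_arm", "payload": {"increments": [{"translation": [-2,0,0],"twist": [0,0,0],"fingers": 3},{"translation": [-4,0,0],"twist": [0,0,0],"fingers": 3},{"translation": [-4,0,0],"twist": [0,0,0],"fingers": 3},{"translation": [-4,0,0],"twist": [0,0,0],"fingers": 3},{"translation": [-4,0,0],"twist": [0,0,0],"fingers": 3},{"translation": [-4,0,0],"twist": [0,0,0],"fingers": 3},{"translation": [-4,0.5,0],"twist": [0,0,0],"fingers": 3},{"translation": [-4,0.5,0],"twist": [0,0,0],"fingers": 3},{"translation": [-4,0.5,0],"twist": [0,0,0],"fingers": 3},{"translation": [-4,0.5,0],"twist": [0,0,0],"fingers": 3}]}}

```text
time_s: 11.85
position: [0.5237, -0.1547, 0.2226]
ee_rot: [-2.066, -2.365, 0.001]
ft_force: [0.6, 0.1, -2.9]
grip_width: 0.0397
finger_force: 25.0
```

{"api": "step_arm", "payload": {"increments": [{"translation": [-4,0.5,0],"twist": [0,0,0],"fingers": 3},{"translation": [-3.4,0.5,0],"twist": [0,0,0],"fingers": 3},{"translation": [-2,0.3,0.7],"twist": [0,0,0],"fingers": 3},{"translation": [0,0,0.6],"twist": [0,0,0],"fingers": 3},{"translation": [0,0,0],"twist": [0,0,0],"fingers": 3},{"translation": [0,0,0],"twist": [0,0,0],"fingers": 3}]}}

```text
time_s: 12.45
position: [0.5489, -0.2431, 0.2089]
ee_rot: [-2.064, -2.365, 0.001]
ft_force: [-0.3, 0.1, -2.0]
grip_width: 0.0396
finger_force: 25.0
```

```bash
python3 -c "
from h import *
save('wrist','w4.png');go([.55,-.245,.21],97.8)"
```

```text
t 12.5 shift cm [-0.19  0.05 -0.06] turn deg [-0.07 -0.06 -0.  ] after turn [-0.19  0.05 -0.06]
```

View pics/w4.png

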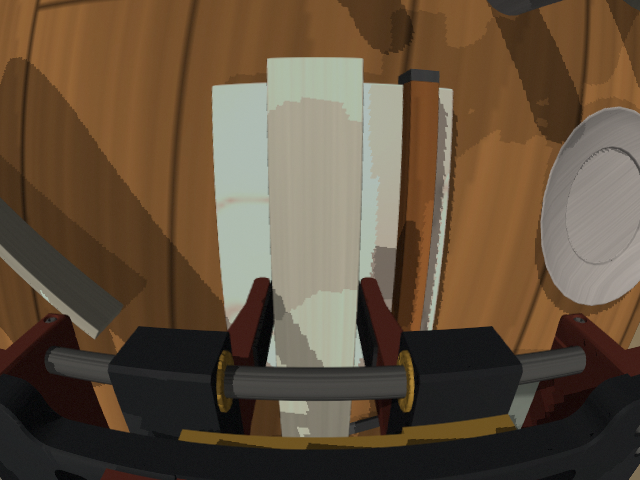

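The wrist view shows the slab's far corners at (212,86) and (453,89). The lip's top edge runs at about (439,83) to (417,335), and its robot-side edge at about (402,83) to (399,320). The bar is held flat, roughly parallel to the lip.

```bash
python3 -c "
from h import *
np.set_printoptions(precision=4,suppress=True)
f=lambda p,z:back('w4.png',p,z,True)
an=lambda P:np.degrees(np.arctan2(*(P[0]-P[1])[1::-1]))
P=f([(212,86),(453,89)],.02);print('slab far corners',P,np.linalg.norm(P[1]-P[0]),an(P)-90)
P=f([(439,83),(417,335)],.045);print('lip far top edge',P,an(P))
P=f([(402,83),(399,320)],.045);print('lip near top edge',P,an(P))
P=f([(213,86),(222,305)],.02);print('slab left edge',P,an(P))
P=f([(267,58),(363,58)],.136);print('bar far end',P,an(P)-90)
"
```

```text
slab far corners [[ 0.4577 -0.1409  0.02  ]
 [ 0.634  -0.1168  0.02  ]] 0.17798232469561426 -262.2037576728122
lip far top edge [[ 0.6145 -0.1193  0.045 ]
 [ 0.6377 -0.3067  0.045 ]] 97.07616448010839
lip near top edge [[ 0.5891 -0.1248  0.045 ]
 [ 0.6197 -0.2946  0.045 ]] 100.2017211208507
slab left edge [[ 0.4584 -0.1409  0.02  ]
 [ 0.479  -0.3141  0.02  ]] 96.7715200534783
bar far end [[ 0.5134 -0.137   0.136 ]
 [ 0.5522 -0.1317  0.136 ]] -262.2347260234546
```

{"api": "step_arm", "payload": {"increments": [{"translation": [-0.6,0.5,1],"twist": [0,0,0],"fingers": 3},{"translation": [0,0,2],"twist": [0,0,0],"fingers": 3},{"translation": [0,0,3],"twist": [0,0,0],"fingers": 3},{"translation": [0,0,2],"twist": [0,0,0],"fingers": 3},{"translation": [0,0,1.3],"twist": [0,0,0],"fingers": 3},{"translation": [0,0,0.5],"twist": [0,0,0],"fingers": 3},{"translation": [0,0,0],"twist": [0,0,0],"fingers": 3},{"translation": [0,0,0],"twist": [0,0,0],"fingers": 3}]}}

```text
time_s: 13.3
position: [0.5561, -0.2501, 0.1125]
ee_rot: [2.066, 2.365, 0.001]
ft_force: [-0.6, -0.2, -1.8]
grip_width: 0.0396
finger_force: 25.0
```

{"api": "step_arm", "payload": {"increments": [{"translation": [0,0,0.4],"twist": [0,0,0],"fingers": 3},{"translation": [0,0,0.2],"twist": [0,0,0],"fingers": 3},{"translation": [0,0,0.1],"twist": [0,0,0],"fingers": 3},{"translation": [0,0,0.1],"twist": [0,0,0],"fingers": 3},{"translation": [0,0,0.1],"twist": [0,0,0],"fingers": 3},{"translation": [0,0,0],"twist": [0,0,0],"fingers": 3},{"translation": [0,0,0],"twist": [0,0,0],"fingers": 3}]}}

```text
time_s: 14.0
position: [0.5555, -0.25, 0.1036]
ee_rot: [2.067, 2.366, 0.0]
ft_force: [-2.8, 0.3, 6.2]
grip_width: 0.0396
finger_force: 25.0
```

{"api": "step_arm", "payload": {"increments": [{"translation": [0,0,0],"twist": [0,0,0],"fingers": 4.4},{"translation": [0,0,0],"twist": [0,0,0],"fingers": 5},{"translation": [0,0,0],"twist": [0,0,0],"fingers": 5.2},{"translation": [0,0,-1],"twist": [0,0,0],"fingers": 5.2},{"translation": [0,0,-2],"twist": [0,0,0],"fingers": 5.2},{"translation": [0,0,-3],"twist": [0,0,0],"fingers": 5.2},{"translation": [0,0,-3],"twist": [0,0,0],"fingers": 5.2},{"translation": [0,-3,-1],"twist": [0,0,0],"fingers": 5.2},{"translation": [0,-3,0],"twist": [0,0,0],"fingers": 5.2},{"translation": [0,0,0],"twist": [0,0,0],"fingers": 5.2}]}}

```text
time_s: 15.0
position: [0.4931, -0.2578, 0.2035]
ee_rot: [-2.067, -2.364, 0.001]
ft_force: [0.3, -0.1, -0.0]
grip_width: 0.0522
finger_force: 0.0
```

```bash
python3 -c "
from h import *
im=save('wrist','w5.png');print(get_state()['joint_positions'].round(2))
cv2.imwrite('pics/w5c.png',im[:,:,::-1])
go([.48,-.26,.15],187.8);go([.48,-.26,.15],7.8)"
```

```text
[-0.5   0.46  1.85  0.    0.83 -0.64]
t 15.05 shift cm [ 0.01 -1.5   5.35] turn deg [ 0.000e+00  1.000e-02 -9.015e+01] after turn [1.5  0.01 5.35]
t 15.05 shift cm [ 0.01 -1.5   5.35] turn deg [ 1.000e-02 -0.000e+00  8.985e+01] after turn [-1.5  -0.01  5.35]
```

View pics/w5c.png

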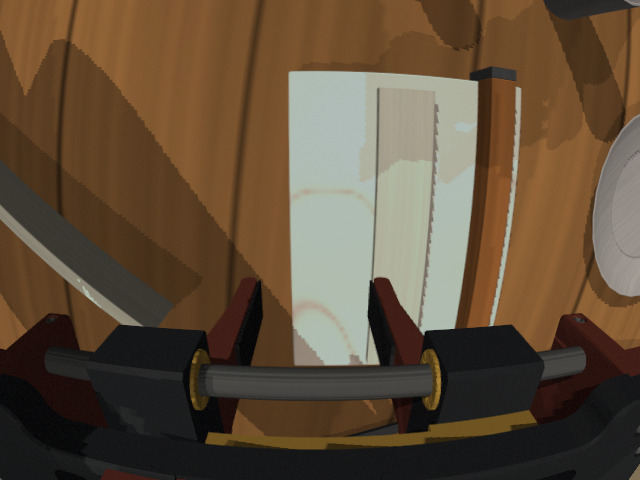

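```bash
python3 -c "
from h import *
np.set_printoptions(precision=4,suppress=True)
u=np.array([.9907,.1357]);v=np.array([-.1357,.9907])
f=lambda p,z:back('w5.png',p,z,True)[:,:2]
S=f([(289,71),(521,88)],.02); far=S.mean(0); c=far-.12*v
print('slab',S,np.linalg.norm(S[1]-S[0]),np.degrees(np.arctan2(*(S[1]-S[0])[::-1])),c)
B=f([(377,88),(436,90),(367,363)],.03)
for q in list(B)+list(f([(480,82),(457,328)],.045)): print((q-c)@u,(q-c)@v)
print(np.linalg.norm(B[1]-B[0]))
w=c-.065*u; go([*w,.15],7.8)
"
```

```text
slab [[ 0.4577 -0.1405]
 [ 0.6339 -0.1172]] 0.17773418519468107 7.52653940725491 [ 0.5621 -0.2477]
-0.02876146930076215 0.10762166230278047
0.013321508187961989 0.10883336180138119
-0.027519239436660296 -0.10859668483450104
0.04052842781252224 0.11582265293481676
0.04068587328337138 -0.0682994044311086
0.04210250271535579
t 15.05 shift cm [0.12 0.3  5.35] turn deg [ 0.01 -0.   89.85] after turn [ 0.3  -0.12  5.35]
```

{"api": "step_arm", "payload": {"increments": [{"translation": [0,0,0],"twist": [0,0,8.5],"fingers": 8.7},{"translation": [0,0,0],"twist": [0,0,8.5],"fingers": 8.7},{"translation": [0,0,0],"twist": [0,0,8.5],"fingers": 8.7},{"translation": [0,0,0],"twist": [0,0,8.5],"fingers": 8.7},{"translation": [0,0,0],"twist": [0,0,8.5],"fingers": 8.7},{"translation": [0,0,0],"twist": [0,0,8.5],"fingers": 8.7},{"translation": [0,0,0],"twist": [0,0,8.5],"fingers": 8.7},{"translation": [0,0,0],"twist": [0,0,8.5],"fingers": 8.7},{"translation": [0,0,0],"twist": [0,0,8.5],"fingers": 8.7},{"translation": [0,0,0],"twist": [0,0,8.5],"fingers": 8.7}]}}

```text
time_s: 16.05
position: [0.4972, -0.258, 0.2029]
ee_rot: [3.123, 0.339, 0.001]
ft_force: [0.4, 0.2, 0.6]
grip_width: 0.087
finger_force: 0.0
```

{"api": "step_arm", "payload": {"increments": [{"translation": [0,0,0],"twist": [0,0,4.9],"fingers": 8.7},{"translation": [0,0,0],"twist": [0,0,0],"fingers": 8.7}]}}

```text
time_s: 16.25
position: [0.4971, -0.258, 0.2029]
ee_rot: [3.134, 0.214, 0.001]
ft_force: [0.4, 0.2, 0.7]
grip_width: 0.0867
finger_force: 0.0
```

```bash
python3 -c "
from h import *
u=np.array([.9907,.1357]); c=np.array([.5622,-.2478])
go([*(c-.065*u),.1045],7.8)"
```

```text
t 16.25 shift cm [ 0.08 -0.13  9.84] turn deg [ 0.02 -0.04  0.01] after turn [ 0.09 -0.13  9.84]
```

{"api": "step_arm", "payload": {"increments": [{"translation": [0,-0.1,2],"twist": [0,0,0],"fingers": 8.7},{"translation": [0,0,3],"twist": [0,0,0],"fingers": 8.7},{"translation": [0,0,3],"twist": [0,0,0],"fingers": 8.7},{"translation": [0,0,1.3],"twist": [0,0,0],"fingers": 8.7},{"translation": [0,0,0.4],"twist": [0,0,0],"fingers": 8.7},{"translation": [0,0,0],"twist": [0,0,0],"fingers": 8.7},{"translation": [0.8,0,0],"twist": [0,0,0],"fingers": 8.7},{"translation": [0.8,0,0],"twist": [0,0,0],"fingers": 8.7},{"translation": [0.4,0,0],"twist": [0,0,0],"fingers": 8.7},{"translation": [0.4,0,0],"twist": [0,0,0],"fingers": 8.7}]}}

```text
time_s: 17.25
position: [0.5206, -0.2537, 0.1064]
ee_rot: [3.134, 0.215, 0.002]
ft_force: [-0.2, -0.0, -0.2]
grip_width: 0.0868
finger_force: 0.0
```

{"api": "step_arm", "payload": {"increments": [{"translation": [0.4,0,0],"twist": [0,0,0],"fingers": 8.7},{"translation": [0.4,0,0],"twist": [0,0,0],"fingers": 8.7},{"translation": [0.4,0,0],"twist": [0,0,0],"fingers": 8.7},{"translation": [0.3,0,0],"twist": [0,0,0],"fingers": 8.7},{"translation": [0.2,0,0],"twist": [0,0,0],"fingers": 8.7},{"translation": [0,0,0],"twist": [0,0,0],"fingers": 8.7},{"translation": [0,0,0],"twist": [0,0,0],"fingers": 8.7}]}}

```text
time_s: 17.95
position: [0.5368, -0.2514, 0.1056]
ee_rot: [3.134, 0.214, 0.001]
ft_force: [0.1, 0.8, -0.1]
grip_width: 0.0866
finger_force: 0.0
```

{"api": "step_arm", "payload": {"increments": [{"translation": [0.3,0,0],"twist": [0,0,0],"fingers": 8.7},{"translation": [0.3,0,0],"twist": [0,0,0],"fingers": 8.7},{"translation": [0.3,0,0],"twist": [0,0,0],"fingers": 8.7},{"translation": [0.2,0,0],"twist": [0,0,0],"fingers": 8.7}]}}

```text
time_s: 18.35
position: [0.5478, -0.2498, 0.1056]
ee_rot: [3.134, 0.214, 0.0]
ft_force: [-1.9, -0.4, 0.3]
grip_width: 0.0869
finger_force: 0.8
```

```bash
python3 -c "
from h import *
im=save('side','d1.png'); print(get_state()['ft_force'])
cv2.imwrite('pics/d1c.png',cv2.resize(im[140:260,230:370,::-1],(700,600),interpolation=3))"
```

```text
[-0.06265407  0.11859285  0.34325477]
```

View pics/d1c.png

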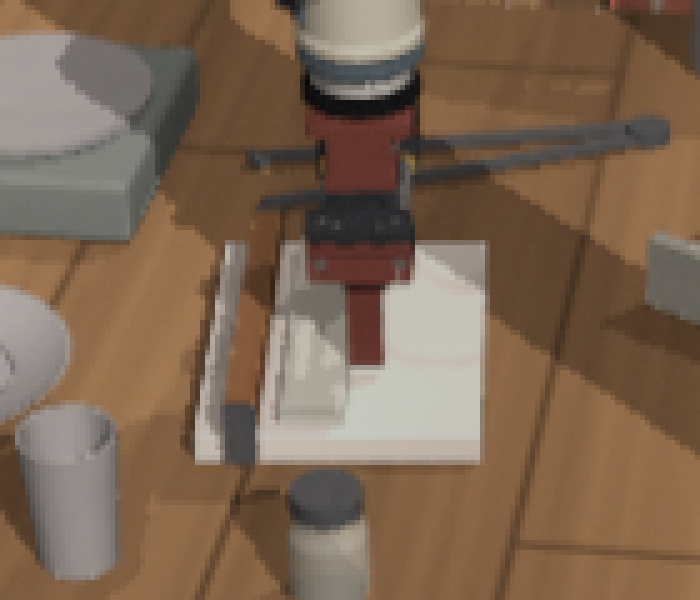

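The fingers are pushing the bar's near side (crop x≈345). The bar, at crop x 278 to 345, has a gap of roughly 5 to 10 mm left to the lip at x≈262. I'll continue slowly.

{"api": "step_arm", "payload": {"increments": [{"translation": [0.2,0,0],"twist": [0,0,0],"fingers": 8.7},{"translation": [0.2,0,0],"twist": [0,0,0],"fingers": 8.7}]}}

```text
time_s: 18.6
position: [0.5514, -0.2493, 0.1057]
ee_rot: [-3.134, -0.214, 0.0]
ft_force: [-1.7, -1.0, -0.2]
grip_width: 0.0871
finger_force: 0.7
```

{"api": "step_arm", "payload": {"increments": [{"translation": [0.15,0,0],"twist": [0,0,0],"fingers": 8.7},{"translation": [0.15,0,0],"twist": [0,0,0],"fingers": 8.7}]}}

```text
time_s: 18.8
position: [0.5544, -0.2489, 0.1057]
ee_rot: [-3.134, -0.214, 0.0]
ft_force: [-1.6, 0.9, 0.4]
grip_width: 0.0867
finger_force: 0.8
```

{"api": "step_arm", "payload": {"increments": [{"translation": [0.1,0,0],"twist": [0,0,0],"fingers": 8.7},{"translation": [0.1,0,0],"twist": [0,0,0],"fingers": 8.7}]}}

```text
time_s: 19.0
position: [0.5564, -0.2487, 0.1057]
ee_rot: [-3.134, -0.214, 0.0]
ft_force: [-0.9, 0.4, 0.1]
grip_width: 0.0873
finger_force: 0.8
```

{"api": "step_arm", "payload": {"increments": [{"translation": [0.1,0,0],"twist": [0,0,0],"fingers": 8.7},{"translation": [0.1,0,0],"twist": [0,0,0],"fingers": 8.7}]}}

```text
time_s: 19.2
position: [0.5583, -0.2484, 0.1056]
ee_rot: [-3.134, -0.214, 0.0]
ft_force: [-2.0, -0.8, 0.2]
grip_width: 0.0871
finger_force: 0.7
```

{"api": "step_arm", "payload": {"increments": [{"translation": [0.1,0,0],"twist": [0,0,0],"fingers": 8.7},{"translation": [0.1,0,0],"twist": [0,0,0],"fingers": 8.7}]}}

```text
time_s: 19.4
position: [0.5603, -0.2481, 0.1057]
ee_rot: [-3.134, -0.214, -0.0]
ft_force: [-0.9, -0.1, -0.5]
grip_width: 0.087
finger_force: 0.7
```

{"api": "step_arm", "payload": {"increments": [{"translation": [0.1,0,0],"twist": [0,0,0],"fingers": 8.7},{"translation": [0.1,0,0],"twist": [0,0,0],"fingers": 8.7}]}}

```text
time_s: 19.6
position: [0.5614, -0.2478, 0.1056]
ee_rot: [-3.134, -0.214, 0.003]
ft_force: [-7.9, -2.2, 4.8]
grip_width: 0.0871
finger_force: 4.2
```

{"api": "step_arm", "payload": {"increments": [{"translation": [0.1,0,0],"twist": [0,0,0],"fingers": 8.7},{"translation": [0.05,0,0],"twist": [0,0,0],"fingers": 8.7}]}}

```text
time_s: 19.8
position: [0.5617, -0.2479, 0.1056]
ee_rot: [-3.133, -0.214, 0.007]
ft_force: [-11.0, -3.6, 7.1]
grip_width: 0.0869
finger_force: 6.1
```

Contact with the lip is at about 11 N. Hold a moment, then withdraw.

{"api": "step_arm", "payload": {"increments": [{"translation": [0,0,0],"twist": [0,0,0],"fingers": 8.7},{"translation": [0,0,0],"twist": [0,0,0],"fingers": 8.7},{"translation": [0,0,0],"twist": [0,0,0],"fingers": 8.7},{"translation": [-0.2,0,0],"twist": [0,0,0],"fingers": 8.7},{"translation": [-0.5,0,0],"twist": [0,0,0],"fingers": 8.7},{"translation": [-1.5,0,0],"twist": [0,0,0],"fingers": 8.7},{"translation": [-2,0,-1],"twist": [0,0,0],"fingers": 8.7},{"translation": [-2,0,-3],"twist": [0,0,0],"fingers": 8.7},{"translation": [-2,0,-4],"twist": [0,0,0],"fingers": 8.7},{"translation": [0,0,-4],"twist": [0,0,0],"fingers": 8.7}]}}

```text
time_s: 20.8
position: [0.479, -0.2584, 0.2259]
ee_rot: [-3.132, -0.212, 0.005]
ft_force: [0.8, 0.9, -0.1]
grip_width: 0.0869
finger_force: 0.0
```

{"api": "step_arm", "payload": {"increments": [{"translation": [-1,0,-4],"twist": [0,0,0],"fingers": 8.7},{"translation": [0,0,0],"twist": [0,0,0],"fingers": 8.7},{"translation": [0,0,0],"twist": [0,0,0],"fingers": 8.7}]}}

```text
time_s: 21.1
position: [0.4722, -0.2603, 0.2664]
ee_rot: [3.133, 0.214, 0.003]
ft_force: [-0.2, 0.3, -0.5]
grip_width: 0.0874
finger_force: 0.0
```

```bash
python3 -c "
from h import *
a=save('wrist','w6.png'); b=save('side','d2.png'); print(get_state()['position'])
o=np.zeros((600,800,3),np.uint8); o[:,:400]=cv2.resize(b[175:250,260:340],(400,375),interpolation=3)[:375] if 0 else cv2.resize(b[170:245,260:310],(400,600),interpolation=3)
o[:300,400:]=cv2.resize(a,(400,300),interpolation=3)
s=save('scene','s2.png'); o[300:,400:]=cv2.resize(s[270:375,200:340],(400,300),interpolation=3)
cv2.imwrite('pics/f.png',o[:,:,::-1])"
```

```text
[ 0.47179592 -0.2598165   0.26450931]
```

View pics/f.png

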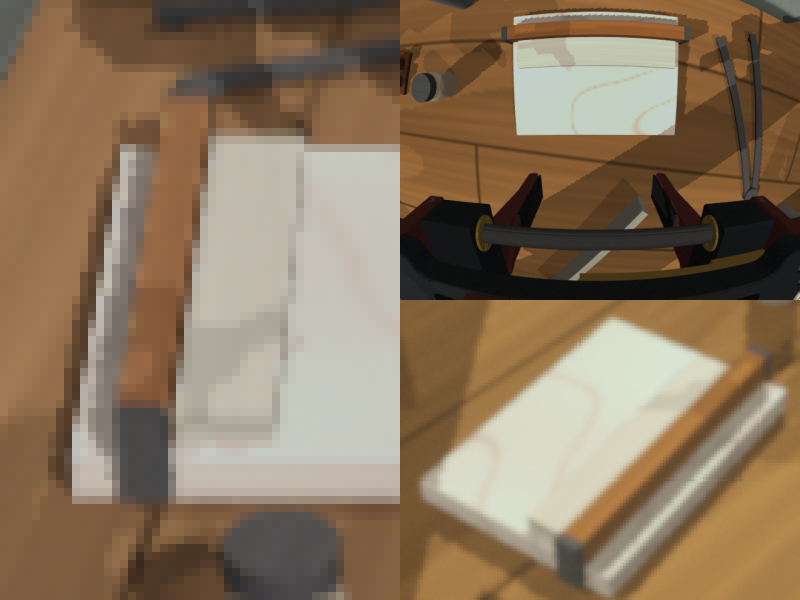

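The bar lies against the lip, flat and with no visible gap. I'll check centring and angle numerically from the pixels already seen.

```bash
python3 -c "
from h import *
np.set_printoptions(precision=4,suppress=True,linewidth=200)
u=np.array([.9907,.1357]);v=np.array([-.1357,.9907]);c=np.array([.5622,-.2478])
sl=lambda P:np.c_[(P[:,:2]-c)@u,(P[:,:2]-c)@v]
S=lambda p:[(260+x/8,170+y/8) for x,y in p]
print('side bar',sl(back('d2.png',S([(275,437),(303,137)]),.03)),'slab',sl(back('d2.png',S([(399,463),(399,148)]),.02)))
# wrist: edges along bar's and slab's rows
g=cv2.cvtColor(cv2.imread('pics/w6.png'),cv2.COLOR_BGR2LAB).astype(int)
for r in(95,105,115,125,135,150,170): print(r,g[r,176:196,2].tolist(),g[r,430:458,2].tolist())
W=lambda p,z:sl(back('w6.png',p,z,True))
for col in(220,260,300,340,380,420):
    k=cv2.cvtColor(cv2.imread('pics/w6.png'),6)[85:165,col].astype(int); print(col,(85+np.argsort(-abs(np.diff(k)))[:5]).tolist())
"
```

```text
side bar [[ 0.0081  0.1251]
 [ 0.009  -0.1054]] slab [[-0.0397  0.1285]
 [-0.0317 -0.1131]]
95 [158, 158, 156, 155, 149, 135, 131, 130, 129, 129, 136, 138, 137, 140, 139, 139, 139, 140, 140, 139] [139, 139, 139, 139, 140, 139, 140, 139, 139, 140, 138, 138, 137, 138, 138, 142, 151, 151, 152, 153, 151, 153, 152, 153, 152, 151, 152, 153]
105 [159, 159, 159, 156, 154, 137, 131, 129, 130, 130, 130, 130, 130, 136, 139, 139, 139, 139, 139, 139] [139, 139, 139, 140, 140, 139, 139, 139, 139, 138, 139, 138, 138, 138, 139, 143, 151, 151, 150, 149, 149, 148, 148, 147, 147, 146, 146, 146]
115 [159, 159, 159, 158, 154, 138, 132, 130, 130, 129, 130, 130, 130, 130, 130, 130, 130, 129, 130, 130] [130, 130, 130, 130, 130, 130, 130, 129, 129, 129, 130, 129, 129, 132, 136, 144, 150, 151, 150, 151, 152, 151, 151, 151, 152, 151, 151, 151]
125 [159, 159, 159, 155, 156, 143, 131, 130, 129, 130, 130, 130, 130, 130, 130, 130, 130, 130, 130, 130] [129, 130, 130, 130, 130, 130, 130, 129, 129, 129, 129, 129, 128, 134, 141, 150, 150, 150, 151, 151, 151, 151, 151, 152, 151, 151, 151, 152]
135 [159, 159, 159, 158, 
[... 190 characters left out ...]
 150, 152, 151, 151, 151, 152]
150 [155, 154, 155, 154, 154, 152, 145, 134, 131, 132, 131, 131, 131, 131, 131, 131, 131, 130, 131, 131] [130, 130, 130, 130, 130, 130, 130, 130, 130, 130, 131, 132, 133, 139, 150, 151, 151, 151, 152, 151, 151, 150, 151, 151, 151, 151, 151, 151]
170 [157, 157, 156, 157, 157, 155, 155, 148, 135, 133, 132, 133, 132, 133, 132, 132, 132, 132, 132, 132] [130, 130, 130, 130, 130, 130, 130, 130, 129, 130, 130, 132, 140, 149, 149, 148, 149, 149, 149, 149, 148, 150, 149, 149, 149, 149, 150, 156]
220 [107, 106, 86, 105, 108]
260 [105, 104, 106, 103, 95]
300 [103, 105, 104, 141, 140]
340 [105, 103, 104, 106, 129]
380 [106, 105, 104, 118, 122]
420 [108, 107, 109, 106, 163]
```

```bash
python3 -c "
from h import *
np.set_printoptions(precision=4,suppress=True,linewidth=200)
u=np.array([.9907,.1357]);v=np.array([-.1357,.9907]);c=np.array([.5622,-.2478])
W=lambda p,z:(lambda P:np.c_[(P[:,:2]-c)@u,(P[:,:2]-c)@v])(back('w6.png',p,z,True))
print('bar ends',W([(185.5,95),(445,95)],.03))
for r,a,b in((135,181.5,444),(150,182.2,443.3),(170,183.5,441.8)): print('slab',W([(a,r),(b,r)],.02))
g=cv2.cvtColor(cv2.imread('pics/w6.png'),cv2.COLOR_BGR2LAB)[:,:,2].astype(float)
cols=np.arange(200,436,4); lower=[];upper=[]
for k in cols:
    x=g[:,k]; r=next(i for i in range(95,130) if x[i]<135); lower.append(r-1+(x[r-1]-135)/(x[r-1]-x[r]+1e-9))
    r=next(i for i in range(95,50,-1) if x[i]>147); upper.append(r+1-(147-x[r+1])/(x[r]-x[r+1])*-1-1 if 0 else r+.5)
for n,e,z in(('bar near edge',lower,.03),('lip/bar line',upper,.03)):
    P=W(np.c_[cols,e],z); f=np.polyfit(P[:,1],P[:,0],1); q=P[abs(P[:,0]-np.polyval(f,P[:,1]))<.002]; print(n,np.polyfit(q[:,1],q[:,0],1),len(q))
q=W(np.c_[[260,300,340,380],[0]*4],.02)
"
```

```text
bar ends [[ 0.0217  0.1119]
 [ 0.0218 -0.1144]]
slab [[-0.0137  0.1203]
 [-0.014  -0.1179]]
slab [[-0.0276  0.1202]
 [-0.0278 -0.1178]]
slab [[-0.0462  0.12  ]
 [-0.0464 -0.1174]]Traceback (most recent call last):
  File "<string>", line 11, in <module>
    x=g[:,k]; r=next(i for i in range(95,130) if x[i]<135); lower.append(r-1+(x[r-1]-135)/(x[r-1]-x[r]+1e-9))
                ~~~~^^^^^^^^^^^^^^^^^^^^^^^^^^^^^^^^^^^^^^
StopIteration
```

The bar is centred to within about 3 mm, and the two-finger press at 11 N squared it against the lip. I'm handing it in.

```bash
python3 -c "
from h import *
print(robot.close_job())"
```

```text
the job is handed in; nothing more can be done
None
```

I handed the job in at about 21 s of the 72 s; no verdict came back. The bar lies flat on the marble, pressed to the lip at about 11 N with no gap visible afterwards, centred to about 3 mm and let go of; its final angle to the lip was not measured, and the arm never went near the bystanders.

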